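# Cull the bad awning pegs

### The arm

A 6-joint arm with a two-finger parallel gripper is mounted at the origin on a cart in front of the work surface, level with it; the furniture and walls round the work are solid. World frame = base frame: x ahead of the robot, y to its left, z up, the work surface at z = 0. Lengths are in m, angles in degrees, forces in N, time in s.
With the tool pointing down it reaches from about 0.35 to 0.8 m from the base axis. Payload 7.3 kg.
Tool frame: the origin (TCP) lies on the front face of the gripper's body, between the roots of the fingers; the fingertips stand 73 mm ahead of it and the grasp point (between the pads) lies 54 mm ahead of it (tip_reach is the distance from the TCP to the fingertips, in m); z points along the fingers, y is the line along which they close (so a half turn about z gives the same grasp; the last joint's range is limited). The gripper opens to 85 mm and grips with 20 to 120 N. Pads are 22 mm wide; open, the fingers measure 114 mm over their backs; the gripper's body (76 mm by 85 mm) begins 54 mm behind the grasp point. The pads swing forward as they close: fully open they stand 13 mm farther back than shut.
Start: joints at [-85.371, 19.595, 87.324, -0, 73.075, -8.365], TCP at [0.118, -0.512, 0.304] pointing down, gripper open.
Joint ranges: [-145.02, 145.02], [-44.19, 115.74], [2.07, 154.8], [-57.11, 237.11], [16.16, 152.29], [-177.93, 177.93]. Speed limits (degrees/s): [147.25, 147.25, 180, 180, 180, 180].

### API

Orientations are given as a 3x3 rotation matrix whose columns are the frame's x, y, z axes.
In Python, from plant import * gives the robot as it stands.
- The arm moves only by the tool jog_arm, never from a script. Its argument "steps" is one flat list of numbers, 7 for each row, row after row: the opening, from 0 (shut) to 1 (fully open), then the shift along the tool's x, y, z as a fraction of full scale, then the turn, a rotation vector about the tool's x, y, z as a fraction of full scale. In form: [hand, x, y, z, ax, ay, az, hand, x, y, z, ax, ay, az, ...]. A call has 1 to 20 rows; each row is the pose to reach, as a shift and turn from the pose commanded when the call began, along the tool's axes at that moment, turning the shorter way round; what a row does not reach only later rows make up. Full scale, the value 1, is 0.75 m for a shift and 180 degrees for a turn. A row lasts 1/10 s, in which the tool goes at most 50 mm and 8.59 degrees, less where a joint would pass 70% of its speed; a pose out of reach is approached as far as the arm can. A call with a number of a shift or a turn outside -1 to 1 is refused whole. A call with a gripper value outside its range is refused whole. The fingers move at their own pace and stop on an object; "newtons" is the grip in N (left out, the last holds). Time passes only in rows, so rows that repeat a pose let the fingers close. It gives the time, the measured TCP pose, the force, the opening and the grip force at its end, in the units of the state.
- observe(): the state, without advancing time (a new reading comes with each control period).
- read_camera(name): name is "side" or "top" or "wrist"; returns the picture (420x560x3 uint8, red, green, blue); there is no depth.
- camera_model(name): a dict with "fx", "fy", "cx", "cy" (pixels), "camera_from_world" (4x4, takes a point from world to camera coordinates). Camera axes: x right, y up, looking along -z (the intrinsics and any distortion apply to the point x, -y, -z); pixel columns grow to the right and rows downward; lengths in m; the calibration is good to about 2 mm. A picture is of the moment at which its call begins: read the wrist's pose just before it. camera_model takes no time and is no camera call; for the wrist camera it gives the pose at the moment of the call.
- sign_off(): hands the job in; it is judged then, once.
The state is a dict: "time_s": time; "joint_pos": joint angles; "qd": joint speeds; "joint_torque": joint torques, N m; "tool_pos": TCP position; "eef_rot": TCP orientation; "contact_force": force on the tool from outside, world axes, zero at the start; "moment": the same for the moment, N m; "gripper_width": opening from 0.0 (shut) to 1.0 (fully open); "finger_force": force on a finger pad.
Only numpy, scipy, OpenCV 4.12 (cv2) and the standard library are available. Lean on these libraries where they do the work, as an engineer would, in place of code of your own. Each camera call takes 0.05 s, during which the arm holds its last target. There are 200 camera calls.

### The job

Sort out the five awning pegs on the grey mat: put the one that has snapped off short into the blue scrap tub, right inside it, and lay the bent one flat on the chopping board, not overhanging its edges, ready to be straightened. Set them down rather than dropping them, and leave the three sound pegs as they lie and everything else where it stands.

Things in the scene. Friction and masses are not known exactly. Their poses are not given: they have to be found in the camera images.
- mat: grey rubber-ribbed mat, 175 x 335 mm, 4 mm thick, fixed to the worktop (z = 0); origin at the centre of its underside, x across its short side. Five pegs lie on it side by side, about 65 mm apart along its y, heads towards its +x side, in any order
- peg_a: a sound awning peg: straight steel rod 10 mm thick with an orange T-shaped head (15 long, 34 wide, 14 high) at its +x end and a sharp tip at its -x end, 150 mm long over all, lying flat; origin on the underside at mid-length, x along the rod towards the head, z up
- peg_b: a sound awning peg: straight steel rod 10 mm thick with an orange T-shaped head (15 long, 34 wide, 14 high) at its +x end and a sharp tip at its -x end, 150 mm long over all, lying flat; origin on the underside at mid-length, x along the rod towards the head, z up
- peg_c: a sound awning peg: straight steel rod 10 mm thick with an orange T-shaped head (15 long, 34 wide, 14 high) at its +x end and a sharp tip at its -x end, 150 mm long over all, lying flat; origin on the underside at mid-length, x along the rod towards the head, z up
- peg_bent: bent awning peg: same 10 mm rod and orange head, but the rod kinks 35 degrees sideways halfway; outline 137 x 62 mm, 0.08 kg. Origin on the underside at the middle of that outline, z up. Straight part along x at y -14 mm from the head end (x +68.5) to the kink (x -11.5), then on to the tip (x -69, y +26). Grip across the straight part (closing along y) near x +18.5 mm
- bent_head_left (a point): one outer corner of the bent peg's head: x +68.5, y +3, z +5 mm in the peg's frame
- bent_head_right (a point): the other outer corner of the head: x +68.5, y -31, z +5 mm in the peg's frame
- bent_kink (a point): the kink of the bent peg: x -11.5, y -14, z +5 mm in the peg's frame
- bent_tip (a point): tip of the bent peg (z +5 mm)
- peg_short: the snapped awning peg: same straight rod and orange head but broken off short with a blunt end, 95 mm long over all, 0.08 kg; origin on the underside at mid-length, x along the rod towards the head (head from x +32.5 to +47.5 mm), z up. Grip across the rod at the origin (closing along its y)
- short_head (a point): head end of the short peg (x +47.5, z +5 mm in its frame)
- short_end (a point): broken end of the short peg (x -47.5, z +5 mm)
- tub: blue open-topped plastic scrap tub standing loose on the worktop, 110 mm (x) x 140 mm (y) x 45 mm high, 4 mm walls and floor, with a rim bead that rises 3 mm higher; inside 102 x 132 mm; 0.4 kg; origin at the centre of its underside
- board: light wooden chopping board lying loose on the worktop, 105 mm (x) x 250 mm (y) x 22 mm thick, 0.37 kg; origin at the centre of its underside. It and the tub lie beyond the mat, one to the left and one to the right; either may be on either side
- cup: white espresso cup with a handle, 60 mm high, bystander to the left of the mat; origin at its underside
- match_box: blue match box, 37 x 54 x 15 mm, bystander to the right of the mat
- tea_light: small tea light in a metal cup, 38 mm across, 15 mm high, bystander to the right of the mat

How it is judged (in metres and radians):
At the end, for the whole second after the job is handed in: Short peg inside the tub, both ends under 45 mm over its underside; bent peg flat (0.15 rad) on the board, head corners, kink and tip inside its outline (2 mm); both released and at rest (0.03 m/s), tub and board level (0.1 rad); sound pegs within 20 mm of their starts (x of short_head in the frame of tub between -0.055 and 0.055 m and y of short_head in the frame of tub between -0.07 and 0.07 m and z of short_head in the frame of tub between 0 and 0.045 m and x of short_end in the frame of tub between -0.055 and 0.055 m and y of short_end in the frame of tub between -0.07 and 0.07 m and z of short_end in the frame of tub between 0 and 0.045 m and x of bent_head_left in the frame of board between -0.0545 and 0.0545 m and y of bent_head_left in the frame of board between -0.127 and 0.127 m and z of bent_head_left in the frame of board between 0.018 and 0.034 m and x of bent_head_right in the frame of board between -0.0545 and 0.0545 m and y of bent_head_right in the frame of board between -0.127 and 0.127 m and z of bent_head_right in the frame of board between 0.018 and 0.034 m and x of bent_kink in the frame of board between -0.0545 and 0.0545 m and y of bent_kink in the frame of board between -0.127 and 0.127 m and z of bent_kink in the frame of board between 0.018 and 0.034 m and x of bent_tip in the frame of board between -0.0545 and 0.0545 m and y of bent_tip in the frame of board between -0.127 and 0.127 m and z of bent_tip in the frame of board between 0.018 and 0.034 m and angle between peg_bent's own z axis and vertical below 0.15 rad and angle between each of board, tub's own z axis and vertical below 0.1 rad and linear speed of each of peg_short, peg_bent below 0.03 m/s and contact force between the fingers and peg_short below 0.05 N and contact force between the fingers and peg_bent below 0.05 N and distance of each of peg_a, peg_b, peg_c from where it was at the start of the episode below 0.02 m); the robot touches nothing.
It fails at once if a sound peg is shifted by more than 20 mm or lifted (distance of any of peg_a, peg_b, peg_c from where it was at the start of the episode above 0.02 m).
It fails at once if the tub or the board is shoved more than 40 mm (distance of any of tub, board from where it was at the start of the episode above 0.04 m).
It fails at once if the cup, match box or tea light is moved more than 30 mm (distance of any of cup, match_box, tea_light from where it was at the start of the episode above 0.03 m).
It fails at once if a faulty peg is dropped or thrown: faster than 0.8 m/s while no finger touches it ((contact force between the fingers and peg_bent below 0.01 N and linear speed of peg_bent above 0.8 m/s) or (contact force between the fingers and peg_short below 0.01 N and linear speed of peg_short above 0.8 m/s)).
It also fails if it takes over 54 s, if anything falls off the work surface, if the arm or the gripper's body presses on something with over 40 N, if the wrist force passes 120 N, or if a joint passes its speed limit or range.

## Working session

There is one attempt and no reset: what is moved stays moved. The work goes in short steps, Python scripts to look and compute and a tool call to move; the robot and the scene stay as the last step left them, time stands still between calls to the robot, and variables do not carry over. Pictures are saved under pics/ and viewed, at most 10 in all, crops included, and the job is handed in when it is done.

Besides the shell and the picture viewer there is one more tool, called after "Call:" as name(argument=value, ...), one argument or row to a line, values as JSON. jog_arm: Moves the arm, as the interface text tells. Its arguments: {"type":"object","properties":{"steps":{"type":"array","items":{"type":"number"}},"newtons":{"type":"number"}},"required":["steps"]}

```bash
ls; mkdir -p pics; python3 - <<'E'
from plant import *
import cv2
s=observe();print(s)
for n in ("top","side"):
    im=read_camera(n);cv2.imwrite(f"pics/{n}0.png",im[:,:,::-1]);m=camera_model(n);print(n,m)
E
```

```text
pics
{'time_s': 0.0, 'joint_pos': array([-8.53714506e+01,  1.96337913e+01,  8.73786810e+01,  5.32472229e-04,
        7.30749137e+01, -8.36577049e+00]), 'qd': array([-0.00897882,  0.04754734,  0.09875171, -0.03365155, -0.01528642,
        0.06957976]), 'joint_torque': array([-2.39191359e-03, -4.33678758e+01, -2.46023422e+01, -3.40193974e-04,
        7.85058131e-03,  1.97431183e-05]), 'tool_pos': array([ 0.11804234, -0.51124532,  0.303241  ]), 'eef_rot': array([[ 9.74392984e-01,  2.24851729e-01, -1.14212866e-04],
       [ 2.24851639e-01, -9.74391824e-01,  1.52091651e-03],
       [ 2.30692624e-04, -1.50765133e-03, -9.99998837e-01]]), 'contact_force': array([0.64647482, 0.46183912, 0.68829256]), 'moment': array([-0.01370589, -0.02951794,  0.04257573]), 'finger_force': 0.0, 'gripper_width': 0.9978940419156107}
top {'fx': 465.178274488982, 'fy': 465.178274488982, 'cx': 277.56326710371917, 'cy': 208.05056860642958, 'camera_from_world': array([[-0.01692157, -0.99983225,  0.00700967,  0.01487769],
       [ 0.99554524, -0.01619783,  0.09288332, -0.52862211],
       [-0.09275419,  0.00855018,  0.99565233, -1.040665  ],
       [ 0.        ,  0.        ,  0.        ,  1.        ]])}
side {'fx': 421.68701251904247, 'fy': 421.68701251904247, 'cx': 283.91640926884094, 'cy': 207.52263503486193, 'camera_from_world': array([[ 0.90720625, -0.42057001, -0.00988353, -0.46131239],
       [ 0.16296591,  0.32967826,  0.92992169, -0.1277628 ],
       [-0.38783879, -0.84524145,  0.36762475, -0.92202693],
       [ 0.        ,  0.        ,  0.        ,  1.        ]])}
```

View pics/top0.png

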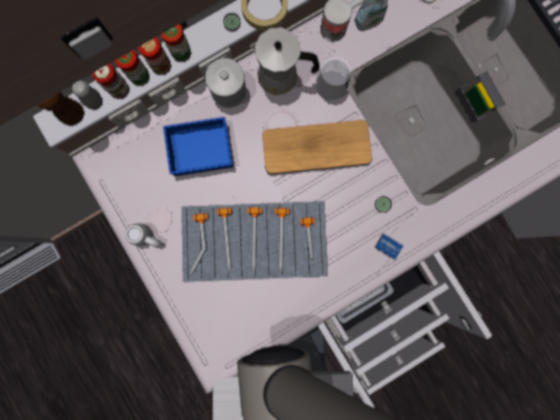

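The top view shows the bent peg leftmost at about (200,240) and the short one rightmost at about (308,237). The tub is at (199,147) and the board at (317,147).

```bash
cat > h.py <<'E'
from plant import *
import numpy as np, cv2
def cast(m,px,z):
    px=np.atleast_2d(np.asarray(px,float)); T=m["camera_from_world"];R=T[:3,:3];c=-R.T@T[:3,3]
    d=np.c_[(px[:,0]-m["cx"])/m["fx"],-(px[:,1]-m["cy"])/m["fy"],-np.ones(len(px))]@R
    return c+d*((z-c[2])/d[:,2])[:,None]
def proj(m,p):
    q=np.atleast_2d(p)@m["camera_from_world"][:3,:3].T+m["camera_from_world"][:3,3]
    return np.c_[m["cx"]-m["fx"]*q[:,0]/q[:,2],m["cy"]+m["fy"]*q[:,1]/q[:,2]]
E
python3 - <<'E'
from h import *
m=camera_model("top");im=cv2.imread("pics/top0.png")
hsv=cv2.cvtColor(im,cv2.COLOR_BGR2HSV)
def comps(mask,x0,x1,y0,y1,amin):
    mm=np.zeros_like(mask);mm[y0:y1,x0:x1]=mask[y0:y1,x0:x1]
    c,_=cv2.findContours(mm,cv2.RETR_EXTERNAL,cv2.CHAIN_APPROX_NONE);return [k for k in c if cv2.contourArea(k)>=amin]
np.set_printoptions(precision=4,suppress=True)
for nm,mask,box,z,a in [("head",cv2.inRange(hsv,(3,150,110),(20,255,255)),(180,330,200,285),.014,15),
 ("tub",cv2.inRange(hsv,(105,120,40),(130,255,255)),(150,250,105,190),.047,500),
 ("board",cv2.inRange(hsv,(8,80,80),(28,255,255)),(250,380,110,185),.022,500)]:
    for k in comps(mask,*box,a):
        P=cast(m,k[:,0],z)[:,:2];r=cv2.minAreaRect(((P-[.5,0])*1000).astype(np.float32))
        print(nm,np.array(r[0])/1000+[.5,0],r[1],r[2],cv2.contourArea(k))
v=im[200:285,180:330];big=cv2.resize(v,None,fx=5,fy=5,interpolation=cv2.INTER_CUBIC);cv2.imwrite("pics/crop.png",big)
E
```

```text
head [ 0.4964 -0.0602] (30.066692352294922, 18.48682975769043) 89.05921936035156 70.5
head [0.5097 0.1852] (32.276084899902344, 18.486858367919922) 89.06268310546875 73.5
head [ 0.5205 -0.0029] (30.063739776611328, 18.5537166595459) 89.06095886230469 72.0
head [0.5215 0.0595] (30.0574951171875, 18.5461483001709) 89.06790924072266 67.0
head [0.5226 0.1299] (32.333457946777344, 18.538026809692383) 89.06790924072266 69.5
tub [0.6705 0.1847] (115.31678771972656, 142.73129272460938) 8.111919403076172 3025.0
board [ 0.6711 -0.0875] (105.20572662353516, 246.93157958984375) 5.135025978088379 4540.0
```

View pics/crop.png

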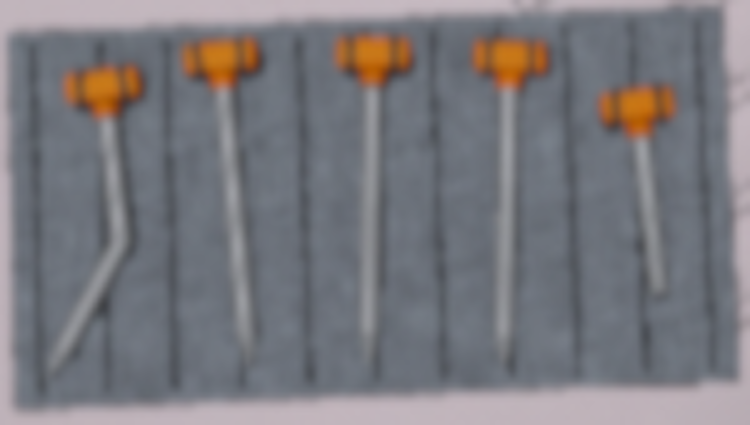

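View pics/side0.png

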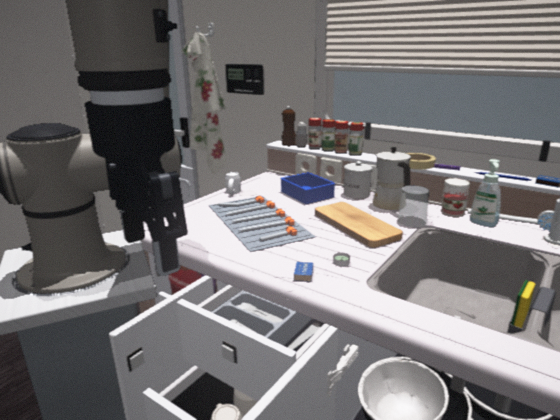

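The crop shows the short peg's head outer face at about (636,88) and its broken end at about (657,293). The bent peg's head outer face is at (102,68), its kink at (122,240) and its tip at (52,368). The side view agrees on the layout, and nothing stands over the pegs.

```bash
cat >> h.py <<'E'
np.set_printoptions(precision=4,suppress=True)
def go(xyz,yaw):
    s=observe();R=s["eef_rot"];d=R.T@(np.array(xyz)-s["tool_pos"])
    y0=np.degrees(np.arctan2(R[1,0],R[0,0]));print("t",s["time_s"],"pos",s["tool_pos"],"yaw",y0,"shift",d/.75,"az",-((yaw-y0+180)%360-180)/180)
E
python3 - <<'E'
from h import *
import plant;print(getattr(plant,"tip_reach",None))
m=camera_model("top")
f=lambda p:np.array([180,200])+ (np.array(p,float)+.5)/5-.5
P=cast(m,[f(p) for p in [(637,88),(657,295),(102,68),(122,240),(50,370)]],.009)[:,:2]
print(P)
for n,a,b in (("short",0,1),("bent",2,3),("kinktip",3,4)):
    d=P[a]-P[b];print(n,np.linalg.norm(d),np.degrees(np.arctan2(d[1],d[0])),(P[a]+P[b])/2)
d=P[2]-P[3];u=d/np.linalg.norm(d);g=P[2]-.05*u;print("bent grip",g)
c=(P[0]+P[1])/2
go([c[0]-.0,c[1],.2],5)
E
```

```text
0.0726
[[ 0.5078 -0.062 ]
 [ 0.4122 -0.069 ]
 [ 0.5212  0.186 ]
 [ 0.4415  0.1769]
 [ 0.3828  0.21  ]]
short 0.09589941653977603 4.204192187596503 [ 0.46   -0.0655]
bent 0.08014882995765266 6.507320893348417 [0.4814 0.1814]
kinktip 0.06745232181194635 -29.362424304044854 [0.4122 0.1934]
bent grip [0.4715 0.1803]
t 0.1 pos [ 0.1181 -0.5113  0.3033] yaw 12.99387890553774 shift [ 0.5779 -0.4765  0.1385] az 0.04441043836409856
```

Call:
jog_arm(
  steps=[0.45, 0.578, -0.476, 0.138, 0, 0, 0.046, 0.45, 0.578, -0.476, 0.138, 0, 0, 0.046, 0.45, 0.578, -0.476, 0.138, 0, 0, 0.046, 0.45, 0.578, -0.476, 0.138, 0, 0, 0.046, 0.45, 0.578, -0.476, 0.138, 0, 0, 0.046, 0.45, 0.578, -0.476, 0.138, 0, 0, 0.046, 0.45, 0.578, -0.476, 0.138, 0, 0, 0.046, 0.45, 0.578, -0.476, 0.138, 0, 0, 0.046, 0.45, 0.578, -0.476, 0.138, 0, 0, 0.046, 0.45, 0.578, -0.476, 0.138, 0, 0, 0.046, 0.45, 0.578, -0.476, 0.138, 0, 0, 0.046, 0.45, 0.578, -0.476, 0.138, 0, 0, 0.046, 0.45, 0.578, -0.476, 0.138, 0, 0, 0.046, 0.45, 0.578, -0.476, 0.138, 0, 0, 0.046, 0.45, 0.578, -0.476, 0.138, 0, 0, 0.046, 0.45, 0.578, -0.476, 0.138, 0, 0, 0.046],
  newtons=40,
)

```text
time_s: 1.7
tool_pos: [0.4597, -0.0673, 0.2006]
eef_rot: [[0.997, 0.08, 0.0], [0.08, -0.997, -0.0], [0.0, 0.0, -1.0]]
contact_force: [0.5, 0.3, -0.5]
gripper_width: 0.447
finger_force: 0.0
```

```bash
python3 - <<'E'
from h import *
m=camera_model("wrist");im=read_camera("wrist");cv2.imwrite("pics/w1.png",im[:,:,::-1])
print(proj(m,[[.5078,-.062,.009],[.4122,-.069,.009],[.46,-.0655,.009]]))
np.save("mw1.npy",m,allow_pickle=True)
go([.46,-.0655,.2],4.2)
E
```

```text
[[275.9211 146.0599]
 [275.2229 259.66  ]
 [275.5525 206.0413]]
t 1.75 pos [ 0.4598 -0.0673  0.2007] yaw 4.60707583665422 shift [ 0.0005 -0.0023  0.0009] az 0.0022615324258568295
```

View pics/w1.png

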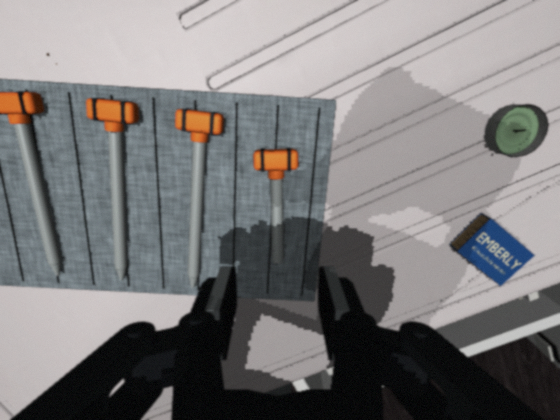

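The wrist view shows the short peg between the fingers, head face at (276,149) and broken end at (277,263). That is about 2 mm from the prediction, so I'm descending.

Call:
jog_arm(
  steps=[0.45, -0.002, -0.001, 0.06, 0, 0, 0, 0.45, -0.002, -0.001, 0.11, 0, 0, 0, 0.45, -0.002, -0.001, 0.14, 0, 0, 0, 0.45, -0.002, -0.001, 0.155, 0, 0, 0, 0.45, -0.002, -0.001, 0.162, 0, 0, 0, 0.45, -0.002, -0.001, 0.162, 0, 0, 0, 0.1, -0.002, -0.001, 0.162, 0, 0, 0, 0, -0.002, -0.001, 0.162, 0, 0, 0, 0, -0.002, -0.001, 0.162, 0, 0, 0, 0, -0.002, -0.001, 0.162, 0, 0, 0, 0, -0.002, -0.001, 0.162, 0, 0, 0],
  newtons=40,
)

```text
time_s: 2.85
tool_pos: [0.4593, -0.0658, 0.08]
eef_rot: [[0.997, 0.082, 0.002], [0.082, -0.997, -0.001], [0.002, 0.001, -1.0]]
contact_force: [-0.7, -0.2, 5.9]
gripper_width: 0.094
finger_force: 39.2
```

Call:
jog_arm(
  steps=[0, 0, 0, -0.03, 0, 0, 0, 0, 0, 0, -0.09, 0, 0, 0, 0, 0, 0, -0.15, 0, 0, 0, 0, 0, 0, -0.16, 0, 0, 0],
)

```text
time_s: 3.25
tool_pos: [0.4606, -0.0661, 0.2038]
eef_rot: [[0.997, 0.083, 0.009], [0.083, -0.997, -0.003], [0.009, 0.004, -1.0]]
contact_force: [0.4, 0.3, -1.7]
gripper_width: 0.091
finger_force: 39.3
```

```bash
python3 - <<'E'
from h import *
print(observe()["gripper_width"])
go([.6705,.185,.2],97.5)
E
```

```text
0.09130926847911532
t 3.25 pos [ 0.4606 -0.0661  0.2038] yaw 4.734879997898554 shift [ 0.3064 -0.3106  0.0067] az -0.5153617777894522
```

Call:
jog_arm(
  steps=[0, 0.306, -0.31, 0.0, 0, 0, -0.515, 0, 0.306, -0.31, 0.0, 0, 0, -0.515, 0, 0.306, -0.31, 0.0, 0, 0, -0.515, 0, 0.306, -0.31, 0.0, 0, 0, -0.515, 0, 0.306, -0.31, 0.0, 0, 0, -0.515, 0, 0.306, -0.31, 0.0, 0, 0, -0.515, 0, 0.306, -0.31, 0.0, 0, 0, -0.515, 0, 0.306, -0.31, 0.0, 0, 0, -0.515, 0, 0.306, -0.31, 0.0, 0, 0, -0.515, 0, 0.306, -0.31, 0.0, 0, 0, -0.515, 0, 0.306, -0.31, 0.0, 0, 0, -0.515, 0, 0.306, -0.31, 0.0, 0, 0, -0.515, 0, 0.306, -0.31, 0.0, 0, 0, -0.515, 0, 0.306, -0.31, 0.0, 0, 0, -0.515],
)

```text
time_s: 4.65
tool_pos: [0.6681, 0.1849, 0.1985]
eef_rot: [[-0.127, 0.992, -0.0], [0.992, 0.127, -0.0], [-0.0, -0.0, -1.0]]
contact_force: [-0.6, 0.6, -0.2]
gripper_width: 0.092
finger_force: 39.4
```

```bash
python3 - <<'E'
from h import *
im=read_camera("wrist");im2=read_camera("top")[60:260,130:400]
b=cv2.resize(im2,(560,415),interpolation=cv2.INTER_CUBIC)
cv2.imwrite("pics/w2.png",cv2.resize(np.hstack([im[:415],b]),(800,296),interpolation=cv2.INTER_AREA)[:,:,::-1])
print(observe()["gripper_width"])
go([.6705,.185,.2],97.5)
E
```

```text
0.09266324684183017
t 4.75 pos [0.6682 0.1849 0.1987] yaw 97.33242609502763 shift [-0.0003  0.003  -0.0017] az -0.0009309661387353192
```

View pics/w2.png

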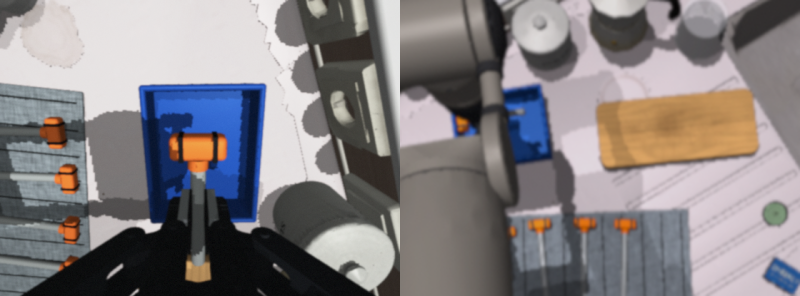

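The short peg is held level over the tub, along its long axis and centred, with the head at (198,150). The neighbouring jar is clear of the gripper, so I'm lowering.

Call:
jog_arm(
  steps=[0, 0, 0.003, 0.05, 0, 0, 0, 0, 0, 0.003, 0.1, 0, 0, 0, 0, 0, 0.003, 0.13, 0, 0, 0, 0, 0, 0.003, 0.145, 0, 0, 0, 0, 0, 0.003, 0.151, 0, 0, 0, 0, 0, 0.003, 0.155, 0, 0, 0, 0, 0, 0.003, 0.155, 0, 0, 0],
)

```text
time_s: 5.45
tool_pos: [0.6711, 0.1854, 0.0837]
eef_rot: [[-0.129, 0.992, 0.002], [0.992, 0.129, 0.0], [-0.0, 0.002, -1.0]]
contact_force: [-0.1, 0.5, -0.9]
gripper_width: 0.093
finger_force: 39.4
```

Call:
jog_arm(
  steps=[0, 0, 0, 0.002, 0, 0, 0, 0, 0, 0, 0.003, 0, 0, 0, 0, 0, 0, 0.003, 0, 0, 0, 0.15, 0, 0, 0.003, 0, 0, 0, 0.25, 0, 0, 0.003, 0, 0, 0, 0.35, 0, 0, 0.003, 0, 0, 0, 0.35, 0, 0, 0.003, 0, 0, 0, 0.35, 0, 0, -0.01, 0, 0, 0, 0.35, 0, 0, -0.05, 0, 0, 0, 0.35, 0, 0, -0.11, 0, 0, 0, 0.35, 0, 0, -0.16, 0, 0, 0, 0.35, 0, 0, -0.16, 0, 0, 0],
)

```text
time_s: 6.65
tool_pos: [0.673, 0.1857, 0.2108]
eef_rot: [[-0.129, 0.992, 0.013], [0.992, 0.129, 0.002], [0.0, 0.013, -1.0]]
contact_force: [0.9, -1.0, 0.4]
gripper_width: 0.352
finger_force: 0.0
```

```bash
python3 - <<'E'
from h import *
im=read_camera("wrist")
cv2.imwrite("pics/w3.png",im[:,:,::-1])
go([.4705,.1805,.2],6.5)
E
```

```text
t 6.7 pos [0.6718 0.1855 0.2073] yaw 97.41863093853924 shift [ 0.028  -0.2671  0.0077] az 0.5051035052141069
```

View pics/w3.png

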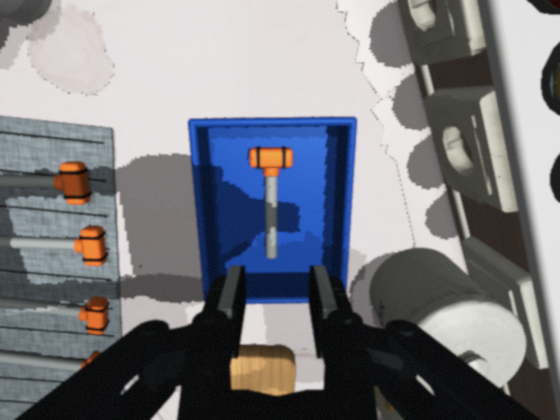

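The short peg lies flat inside the tub, head at (271,158) and broken end at (272,257). Next is the bent peg.

Call:
jog_arm(
  steps=[0.45, 0.026, -0.267, 0.006, 0, 0, 0.505, 0.45, 0.026, -0.267, 0.006, 0, 0, 0.505, 0.45, 0.026, -0.267, 0.006, 0, 0, 0.505, 0.45, 0.026, -0.267, 0.006, 0, 0, 0.505, 0.45, 0.026, -0.267, 0.006, 0, 0, 0.505, 0.45, 0.026, -0.267, 0.006, 0, 0, 0.505, 0.45, 0.026, -0.267, 0.006, 0, 0, 0.505, 0.45, 0.026, -0.267, 0.006, 0, 0, 0.505, 0.45, 0.026, -0.267, 0.006, 0, 0, 0.505, 0.45, 0.026, -0.267, 0.006, 0, 0, 0.505, 0.45, 0.026, -0.267, 0.006, 0, 0, 0.505, 0.45, 0.026, -0.267, 0.006, 0, 0, 0.505, 0.45, 0.026, -0.267, 0.006, 0, 0, 0.505],
)

```text
time_s: 8.0
tool_pos: [0.469, 0.1787, 0.1976]
eef_rot: [[0.993, 0.116, -0.001], [0.116, -0.993, -0.0], [-0.001, 0.0, -1.0]]
contact_force: [-0.6, -0.1, -0.3]
gripper_width: 0.45
finger_force: 0.0
```

```bash
python3 - <<'E'
from h import *
m=camera_model("wrist");im=read_camera("wrist")
cv2.imwrite("pics/w4.png",im[:,:,::-1])
print(proj(m,[[.5212,.186,.009],[.4415,.1769,.009],[.4715,.1803,.009],[.3828,.21,.009]]))
go([.4705,.1805,.2],6.5)
# cast pixel grid for later reading
print(cast(m,[(260,150),(280,150),(280,250)],.009))
E
```

```text
[[276.1892 140.481 ]
 [276.028  239.2043]
 [276.1167 204.2577]
 [230.8668 296.4546]]
t 8.05 pos [0.4691 0.1787 0.1977] yaw 6.646003659460343 shift [ 0.0021 -0.0022 -0.003 ] az 0.0008111314414463777
[[0.5127 0.1973 0.009 ]
 [0.5145 0.1823 0.009 ]
 [0.4322 0.1725 0.009 ]]
```

View pics/w4.png

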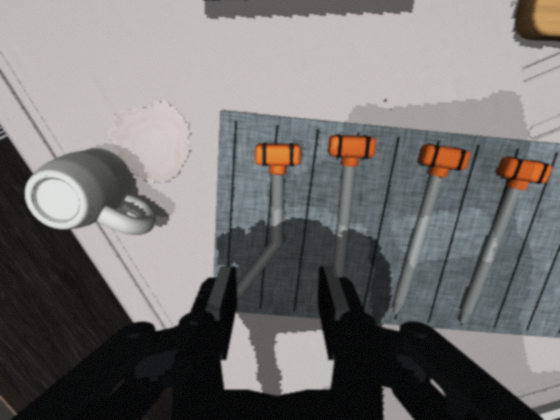

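The wrist view shows the bent peg's head face at (278,143) and its kink at (277,240). It is within about 1.5 mm of the prediction, and the neighbouring peg is about 50 mm away. I'm descending with a narrower opening.

Call:
jog_arm(
  steps=[0.35, 0, -0.001, 0.05, 0, 0, 0, 0.35, 0, -0.001, 0.1, 0, 0, 0, 0.35, 0, -0.001, 0.135, 0, 0, 0, 0.35, 0, -0.001, 0.151, 0, 0, 0, 0.35, 0, -0.001, 0.158, 0, 0, 0, 0.35, 0, -0.001, 0.158, 0, 0, 0, 0.1, 0, -0.001, 0.158, 0, 0, 0, 0, 0, -0.001, 0.158, 0, 0, 0, 0, 0, -0.001, 0.158, 0, 0, 0, 0, 0, -0.001, 0.158, 0, 0, 0, 0, 0, -0.001, 0.158, 0, 0, 0],
  newtons=60,
)

```text
time_s: 9.15
tool_pos: [0.47, 0.1797, 0.081]
eef_rot: [[0.994, 0.114, 0.003], [0.114, -0.994, 0.0], [0.003, -0.0, -1.0]]
contact_force: [-1.1, -0.7, 6.3]
gripper_width: 0.08
finger_force: 58.9
```

Call:
jog_arm(
  steps=[0, 0, 0, -0.02, 0, 0, 0, 0, 0, 0, -0.07, 0, 0, 0, 0, 0, 0, -0.13, 0, 0, 0, 0, 0, 0, -0.16, 0, 0, 0, 0, 0, 0, -0.16, 0, 0, 0],
)

```text
time_s: 9.65
tool_pos: [0.4709, 0.1799, 0.2036]
eef_rot: [[0.993, 0.114, 0.008], [0.114, -0.994, 0.002], [0.008, -0.001, -1.0]]
contact_force: [0.1, -0.1, -0.7]
gripper_width: 0.074
finger_force: 58.9
```

```bash
python3 - <<'E'
from h import *
m=camera_model("top");im=cv2.cvtColor(read_camera("top"),cv2.COLOR_RGB2HSV)
k=np.zeros((420,560),np.uint8);k[110:185,250:380]=cv2.inRange(im,(8,80,80),(28,255,255))[110:185,250:380]
c=max(cv2.findContours(k,0,1)[0],key=cv2.contourArea)
r=cv2.minAreaRect(((cast(m,c[:,0],.022)[:,:2])*1000).astype(np.float32));print(r)
yb=r[2] if r[1][0]<r[1][1] else r[2]-90
s=observe();print(s["gripper_width"],s["finger_force"],s["contact_force"],s["tool_pos"])
th=np.radians(yb+90);ux=np.array([np.cos(th),np.sin(th)]);uy=np.array([-ux[1],ux[0]])
p=np.array(r[0])/1000+.0185*ux-.014*uy   # grip point in peg frame
print(yb,p);go([*p,.2],yb+90)
E
```

```text
((671.103759765625, -87.49893188476562), (105.20572662353516, 246.93153381347656), 5.135036945343018)
0.07588115199144564 58.86218726634979 [-0.6485 -0.2303 -1.6369] [0.4699 0.1797 0.2014]
5.135036945343018 [ 0.6834 -0.0678]
t 9.7 pos [0.4699 0.1797 0.2014] yaw 6.52605891514374 shift [0.2453 0.3602 0.0028] az -0.49227210016777384
```

Call:
jog_arm(
  steps=[0, 0.245, 0.36, 0, 0, 0, -0.492, 0, 0.245, 0.36, 0, 0, 0, -0.492, 0, 0.245, 0.36, 0, 0, 0, -0.492, 0, 0.245, 0.36, 0, 0, 0, -0.492, 0, 0.245, 0.36, 0, 0, 0, -0.492, 0, 0.245, 0.36, 0, 0, 0, -0.492, 0, 0.245, 0.36, 0, 0, 0, -0.492, 0, 0.245, 0.36, 0, 0, 0, -0.492, 0, 0.245, 0.36, 0, 0, 0, -0.492, 0, 0.245, 0.36, 0, 0, 0, -0.492, 0, 0.245, 0.36, 0, 0, 0, -0.492, 0, 0.245, 0.36, 0, 0, 0, -0.492, 0, 0.245, 0.36, 0, 0, 0, -0.492, 0, 0.245, 0.36, 0, 0, 0, -0.492],
)

```text
time_s: 11.1
tool_pos: [0.6823, -0.0679, 0.1988]
eef_rot: [[-0.087, 0.996, -0.001], [0.996, 0.087, 0.0], [0.0, -0.001, -1.0]]
contact_force: [0.9, 0.3, -0.8]
gripper_width: 0.079
finger_force: 59.0
```

```bash
python3 - <<'E'
from h import *
im=read_camera("wrist");im2=read_camera("side")[150:290,180:440]
b=cv2.resize(im2,(780,420),interpolation=cv2.INTER_CUBIC)
cv2.imwrite("pics/w5.png",cv2.resize(np.hstack([im,b]),(800,251),interpolation=cv2.INTER_AREA)[:,:,::-1])
print(observe()["gripper_width"])
go([.6834,-.0678,.2],95.1)
E
```

```text
0.07444330765499384
t 11.2 pos [ 0.6824 -0.0679  0.1993] yaw 95.03241859249839 shift [-0.      0.0013 -0.0009] az -0.000375452263897892
```

View pics/w5.png

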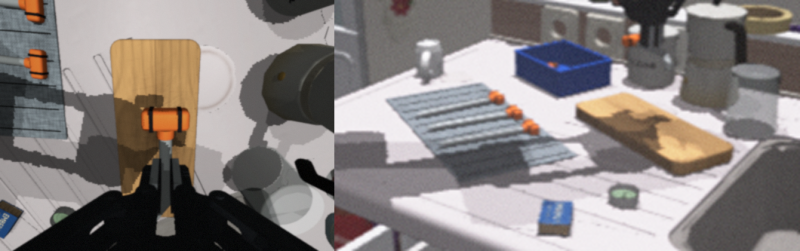

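The bent peg is held level over the board, head at (165,122) just right of the board's centre line as planned. The pots are clear of the gripper, so I'm lowering.

Call:
jog_arm(
  steps=[0, 0, 0, 0.05, 0, 0, 0, 0, 0, 0, 0.09, 0, 0, 0, 0, 0, 0, 0.115, 0, 0, 0, 0, 0, 0, 0.124, 0, 0, 0, 0, 0, 0, 0.128, 0, 0, 0, 0, 0, 0, 0.13, 0, 0, 0, 0, 0, 0, 0.13, 0, 0, 0],
)

```text
time_s: 11.9
tool_pos: [0.6831, -0.068, 0.1033]
eef_rot: [[-0.088, 0.996, 0.002], [0.996, 0.088, -0.001], [-0.001, 0.002, -1.0]]
contact_force: [-0.3, -0.5, -1.0]
gripper_width: 0.077
finger_force: 59.0
```

Call:
jog_arm(
  steps=[0, 0, 0, 0.001, 0, 0, 0, 0, 0, 0, 0.002, 0, 0, 0, 0, 0, 0, 0.003, 0, 0, 0, 0, 0, 0, 0.003, 0, 0, 0],
)

```text
time_s: 12.3
tool_pos: [0.6825, -0.0679, 0.0999]
eef_rot: [[-0.088, 0.996, -0.0], [0.996, 0.088, -0.0], [-0.0, -0.0, -1.0]]
contact_force: [0.3, -0.7, -0.6]
gripper_width: 0.08
finger_force: 59.0
```

Call:
jog_arm(
  steps=[0, 0, 0, 0.001, 0, 0, 0, 0, 0, 0, 0.002, 0, 0, 0, 0, 0, 0, 0.002, 0, 0, 0],
)

```text
time_s: 12.6
tool_pos: [0.6826, -0.0679, 0.0988]
eef_rot: [[-0.088, 0.996, 0.0], [0.996, 0.088, -0.0], [-0.0, 0.0, -1.0]]
contact_force: [-1.1, -0.7, 3.7]
gripper_width: 0.074
finger_force: 59.3
```

Contact, at 3.7 N. Releasing and retreating.

Call:
jog_arm(
  steps=[0.12, 0, 0, 0, 0, 0, 0, 0.2, 0, 0, 0, 0, 0, 0, 0.3, 0, 0, 0, 0, 0, 0, 0.35, 0, 0, 0, 0, 0, 0, 0.35, 0, 0, 0, 0, 0, 0, 0.35, 0, 0, -0.01, 0, 0, 0, 0.35, 0, 0, -0.05, 0, 0, 0, 0.35, 0, 0, -0.11, 0, 0, 0, 0.35, 0, 0, -0.17, 0, 0, 0, 0.35, -0.1, -0.1, -0.17, 0, 0, 0, 0.35, -0.15, -0.25, -0.17, 0, 0, 0, 0.35, -0.2, -0.3, -0.17, 0, 0, 0, 0.35, -0.2, -0.3, -0.17, 0, 0, 0, 0.35, -0.2, -0.3, -0.17, 0, 0, 0, 0.35, -0.2, -0.3, -0.17, 0, 0, 0],
)

```text
time_s: 14.1
tool_pos: [0.4687, -0.2391, 0.2268]
eef_rot: [[-0.086, 0.996, -0.0], [0.996, 0.086, -0.001], [-0.001, -0.0, -1.0]]
contact_force: [-0.2, 0.4, -0.3]
gripper_width: 0.349
finger_force: 0.0
```

```bash
python3 - <<'E'
from h import *
im=read_camera("top")[80:300,120:400];b=cv2.resize(im,(535,420),interpolation=cv2.INTER_CUBIC)
s=read_camera("side")[150:290,180:440];b2=cv2.resize(s,(780,420),interpolation=cv2.INTER_CUBIC)
cv2.imwrite("pics/end.png",cv2.resize(np.vstack([b,b2[:,:535]]),(535,600) if 0 else (478,600))[:,:,::-1]) if 0 else cv2.imwrite("pics/end.png",cv2.resize(np.hstack([b,b2]),(800,256),interpolation=cv2.INTER_AREA)[:,:,::-1])
m=camera_model("top")
full=read_camera("top");h=cv2.cvtColor(full,cv2.COLOR_RGB2HSV)
k=cv2.inRange(h,(3,150,110),(20,255,255))
for c in cv2.findContours(k[110:290,150:380].copy(),0,1)[0]:
    if 15<cv2.contourArea(c)<200: print(cast(m,c[:,0].mean(0)+[150,110],.014)[0])
cv2.imwrite("pics/board.png",cv2.resize(full[110:185,250:380],None,fx=6,fy=6,interpolation=cv2.INTER_CUBIC)[:,:,::-1])
E
```

```text
[ 0.5219 -0.0032  0.014 ]
[0.5238 0.0596 0.014 ]
[0.5231 0.1304 0.014 ]
[0.6654 0.2239 0.014 ]
[ 0.6838 -0.0261  0.014 ]
```

View pics/board.png

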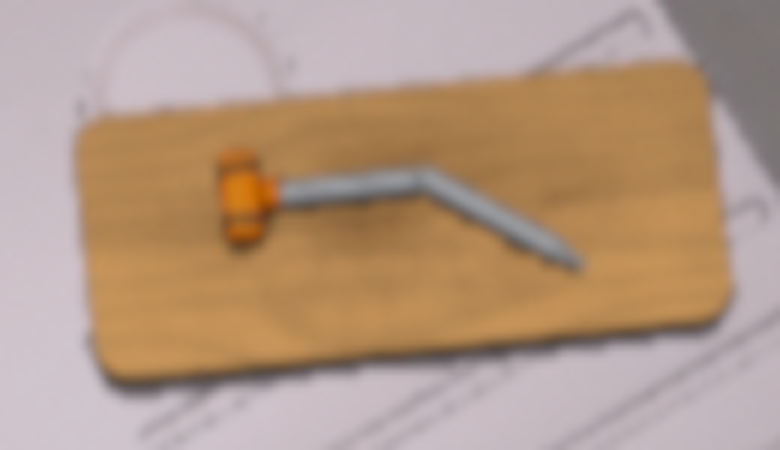

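View pics/end.png

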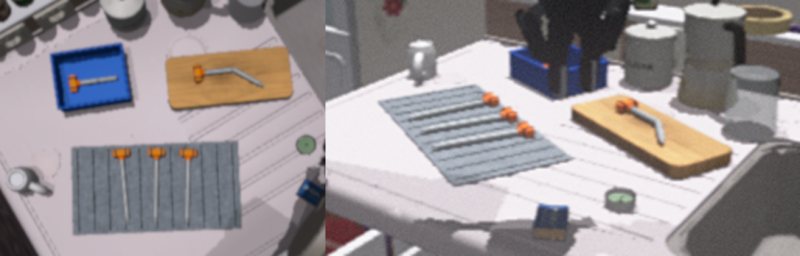

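The bent peg lies wholly on the board, with the head at (240,195) and the tip at (580,265) in the crop. The short peg is flat in the tub, the sound pegs have not moved, and the arm is clear.

```bash
python3 -c "
from plant import *
print(sign_off())"
```

```text
the job is handed in; nothing more can be done
None
```

I put the snapped peg flat inside the scrap tub and laid the bent peg flat on the chopping board within its edges. The sound pegs stayed where they were, and I handed the job in at about 14 s; sign-off gave no verdict.

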